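Clamp a freshly soled mule in the swing-arm sole press

TASK

The glued mule stands ready on the bed of the sole press. Push the press's swing arm by its black handle until it is home against its stop, over the shoe; then push the arms of the red-balled star handle round clockwise (seen from above) to run the pad down onto the last, and go on about a third of a turn past first contact, so that the sprung bed sinks about 5 mm, well short of bottoming. Nothing is to be gripped or lifted: leave the shoe and everything else on the bench where it lies, and take the hand away at the end.

Things in the scene. Friction and masses are not known exactly. Their poses are not given: they have to be found in the camera images.
- press: Bench sole press, fixed: dark green iron base plate 510 x 260 x 18 mm. Origin on the bench top, straight below the screw axis as it stands when the swing arm is home. Its +x points to the round column (60 mm thick, top 264 mm above the bench, axis at x = 240, y = 0 mm). The base plate spans x = -210..300 mm. The sprung bed's top is 55 mm above the bench, the shoe's toe points to -x.
- swing: Swing arm: a green beam 48 mm wide, 195 to 245 mm above the bench, turning on the column's vertical axis, 0 to 1.0 rad. Origin below the screw, 240 mm from the column axis; its frame equals the press's when it is home against its stop, pad over the last. It starts swung away to the press's own -y side. Stiff: 1.8 N m of friction, about 5 N at the handle; it stays where left.
- swing_grip (a point): Middle of the swing arm's black round handle (23 mm thick, 68 mm long, level, pointing radially out from the column), 378 mm from the column axis, 186 mm above the bench. With the arm home it lies in the press's frame at x = -138 mm, y = 0; swung away it has negative y. Under it only the shoe's toe, at most 110 mm above the bench.
- star (a joint): Turn of the star handle and screw, rad: grows clockwise seen from above, lowering the pad; range 0 (pad fully up) to 13.7. Screw lead 16 mm per turn (2.55 mm per rad), self-locking, 0.3 N m of friction: about 5 N pushed 62 mm from the axis, about 7 N with the bed sunk 5 mm. With the swing arm home the pad meets the last at about 7.9 rad.
- star_hub (a point): Centre of the star handle on the vertical screw axis, at the height of its arms: 305 mm above the bench at star 0, sinking with the pad. Hub 44 mm thick, 16 mm below to 21 mm above this point. Three level arms 12 mm thick, 120 degrees apart, each with a red ball, 26 mm thick, 82 mm from the axis. Clear all round; below it only the beam and a boss 68 mm thick, top 246 mm above the bench.
- star_ball0 (a point): Centre of the red ball on one arm of the star handle (it points straight away from the column when joint star is 0); the other two arms are at 120 degrees.
- ram: The pad under the screw with the screw and star handle: a steel disc 64 mm across with a rubber face; it does not turn. Origin on the screw axis, at bench height when star is 0, and sinks with it; the pad's face is 167 mm above the origin.
- platen (a joint): How far the sprung bed (black rubber on a steel plate 260 x 110 mm on four springs) has sunk, m: 0 = up, 0.012 = bottomed. About 5 N start it, then 8 N per mm.
- shoe: The mule on its last, standing on the bed, loose: straw-yellow pointed vamp with green eyes, pink insole, tan sole, 240 x 84 mm; blue plastic last inside with a flat top 70 x 34 mm, 92 mm above the sole. Origin under the middle of the pressed part of the last, on the underside; toe to its -x.
- mate: The other mule of the pair on its last, loose on the bench, same size, origin as for the shoe.
- hammer: Hammer lying on the bench, 260 mm long.
- jar: Closed amber jar with black cap, 72 mm across, 85 mm high, origin under its centre.
- brush: Brush lying on the bench, 200 mm long.
- tin: Closed steel tin of tacks, 65 mm across, 34 mm high, on the press base beside the bed.
- spool: Pink thread spool, 38 mm across, 50 mm high, standing on the bench.
- wax: Amber round of wax, 54 mm across, 30 mm high, on the press base beside the bed, nearer the column.
Not all that is in view belongs to the job. What is shaped like the shoe but purple is not meant.

How it is judged:
On the way, in this order (a step that is already met when the one before it is completed fails the run):
1. the swing arm is home against its stop (its handle within 13 mm) with the pad still clear of the shoe (y of swing_grip in the frame of press above -0.013 m and contact force between ram and shoe below 1 N), for 0.2 s.
2. with the arm home, the pad bears on the last (y of swing_grip in the frame of press above -0.013 m and contact force between ram and shoe above 5 N), for 0.1 s.
At the end, for the whole second after the job is handed in: The swing arm is home (its handle within 13 mm of its place at the stop); the pad presses on the last with more than 12 N and the sprung bed has sunk between 3 and 7.5 mm; the shoe stands level on the bed within 12 mm of the press's centre; the star handle is at rest (y of swing_grip in the frame of press above -0.013 m and contact force between ram and shoe above 12 N and value of joint platen between 0.003 and 0.0075 m and x of shoe in the frame of press between -0.012 and 0.012 m and y of shoe in the frame of press between -0.012 and 0.012 m and angle between shoe's own z axis and vertical below 0.08 rad and velocity of joint star between -0.1 and 0.1 rad/s); the robot touches nothing.
It fails at once if the shoe is shoved or lifted: it moves more than 20 mm (distance of shoe from where it was at the start of the episode above 0.02 m).
It fails at once if the fingers handle the shoe (more than 5 N) (contact force between the fingers and shoe above 5 N).
It fails at once if another thing on the bench or on the press base is moved more than 20 mm (distance of any of mate, hammer, jar, brush, tin, spool, wax from where it was at the start of the episode above 0.02 m).
It also fails if it takes over 72 s, if anything falls off the work surface, if the arm or the gripper's body presses on something with over 40 N, if the wrist force passes 120 N, or if a joint passes its speed limit or range.

ROBOT

A 7-joint arm with a two-finger parallel gripper is mounted at the origin on the work surface. World frame = base frame: x ahead of the robot, y to its left, z up, the work surface at z = 0. Lengths are in m, angles in rad, forces in N, time in s.
With the tool pointing down it reaches from about 0.35 to 0.9 m from the base axis. Payload 8.1 kg.
Tool frame: the origin (TCP) lies midway between the tips of the shut fingers; the grasp point (between the pads) lies arm.grasp_offset behind it (arm.grasp_offset is the distance from the TCP to the grasp point, in m); z points along the fingers, y is the line along which they close (so a half turn about z gives the same grasp; the last joint's range is limited). The gripper opens to 92 mm and grips with 3 to 60 N. Pads are 19 mm wide; open, the fingers measure 130 mm over their backs; the gripper's body (75 mm by 190 mm) begins 47 mm behind the grasp point.
Start: joints at [-1.267, 0.434, 0.025, 1.573, -0.012, 1.134, -0.075], TCP at [0.247, 0.574, 0.227] pointing down, gripper open.
Joint ranges: [-2.62, 2.62], [-0.44, 2.09], [-1.27, 1.32], [0.08, 2.57], [-1.32, 4.46], [0.12, 2], [-2.74, 2.74]. Speed limits (rad/s): [2.22, 2.22, 3.01, 3.01, 3.14, 3.14, 3.14].

INTERFACE

Orientations are given as a rotation vector (axis times angle).
In Python, from cell import observe, imaging, arm gives the robot as it stands.
- The arm moves only by the tool apply_moves, never from a script. Its argument "commands" is a list of rows, each a list of 5 numbers: the opening in per cent of the stroke, from 0 (shut) to 100 (fully open), then the shift along the world's x, y, z in units of 0.06 m (1.0 is 0.06 m), then the turn about the world's z in units of 0.5 rad (1.0 is 0.5 rad). A call has 1 to 12 rows; each row shifts and turns the commanded pose from where the row before left it; what a row does not reach is not made up. A row lasts 1/8 s, in which the tool goes at most 62.5 mm and 10.7 degrees, less where a joint would pass 70% of its speed; a pose out of reach is approached as far as the arm can. A call with a number of a shift or a turn outside -1 to 1 is refused whole. A call with a gripper value outside its range is refused whole. The fingers move at their own pace and stop on an object; "newtons" is the grip in N (left out, the last holds). Time passes only in rows, so rows that do not move let the fingers close. It gives the time, the measured TCP pose, the force, the opening and the grip force at its end, in the units of the state.
- observe(): the state, without advancing time (a new reading comes with each control period).
- imaging.get_image(name): name is "side" or "top"; returns (picture, depth): 384x512x3 uint8, red, green, blue; 384x512 float32, m along the optical axis (not along the pixel's ray), 0 where there is no reading.
- imaging.camera_params(name): a dict with "camera_matrix" (3x3 intrinsics, pixels), "origin" and "rotation" of the camera in the world. Camera axes: x right, y up, looking along -z (the intrinsics and any distortion apply to the point x, -y, -z); pixel columns grow to the right and rows downward; lengths in m; the calibration is good to about 2 mm. A picture is of the moment at which its call begins. camera_params takes no time and is no camera call.
- arm.sign_off(): hands the job in; it is judged then, once.
The state is a dict: "clock": time; "joints": joint angles; "dq": joint speeds; "joint_efforts": joint torques, N m; "position": TCP position; "ee_rot": TCP orientation; "force": force on the tool from outside, world axes, zero at the start; "ft_torque": the same for the moment, N m; "width": opening from 0.0 (shut) to 1.0 (fully open); "gripper_force": force on a finger pad.
Only numpy, scipy, OpenCV 4.12 (cv2) and the standard library are available. Lean on these libraries where they do the work, as an engineer would, in place of code of your own. Each camera call takes 0.05 s, during which the arm holds its last target. There are 200 camera calls.

## Working session

There is one attempt and no reset: what is moved stays moved. The work goes in short steps, Python scripts to look and compute and a tool call to move; the robot and the scene stay as the last step left them, time stands still between calls to the robot, and variables do not carry over. Pictures are saved under pics/ and viewed, at most 10 in all, crops included, and the job is handed in when it is done.

Besides the shell and the picture viewer there is one more tool, called after "Request:" as name([rows], argument=value, ...), one row to a line, values as JSON. apply_moves: Moves the arm, as the interface text tells. Its arguments: {"type":"object","properties":{"commands":{"type":"array"},"newtons":{"type":"number"}},"required":["commands"]}

```bash
ls; mkdir -p pics
cat > h.py <<'E'
import numpy as np, cv2
from cell import observe, imaging, arm
def shot(n,f=None):
    p,d=imaging.get_image(n)
    if f: cv2.imwrite('pics/'+f,p[:,:,::-1])
    return p,d,imaging.camera_params(n)
def pts(d,c):
    K=np.array(c['camera_matrix']);h,w=d.shape
    u,v=np.meshgrid(np.arange(w),np.arange(h))
    x=(u-K[0,2])/K[0,0]*d;y=(v-K[1,2])/K[1,1]*d
    return np.stack([x,-y,-d],-1)@np.array(c['rotation']).T+np.array(c['origin'])
E
python3 - <<'E'
from h import *
for n in('top','side'):
    p,d,c=shot(n,n+'0.png'); print(n,c); np.savez(n+'0',p=p,d=d)
s=observe();print(s['clock'],s['position'],s['ee_rot'],arm.grasp_offset)
a=cv2.imread('pics/top0.png');b=cv2.imread('pics/side0.png')
E
```

```text
pics
top {'camera_matrix': array([[425.40259784,   0.        , 249.01830367],
       [  0.        , 425.40259784, 193.36158972],
       [  0.        ,   0.        ,   1.        ]]), 'origin': array([0.30446877, 0.08531327, 1.46895305]), 'rotation': array([ 0.13715828, -0.14599935, -1.58662627])}
side {'camera_matrix': array([[463.2001452 ,   0.        , 253.76602953],
       [  0.        , 463.2001452 , 190.43922367],
       [  0.        ,   0.        ,   1.        ]]), 'origin': array([-0.18340168,  0.93652875,  1.23943475]), 'rotation': array([ 0.35235391, -0.97099043, -2.25878711])}
0.1 [0.24718821 0.57354704 0.22603322] [-6.34724333e-01 -3.07669321e+00  2.18614738e-03] 0.0188
```

Rotation is a rotation vector; view both.

```bash
sed -i "s/np.array(c\['rotation'\]).T/cv2.Rodrigues(np.array(c['rotation']))[0].T/" h.py
```

```text
(no output)
```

View pics/top0.png

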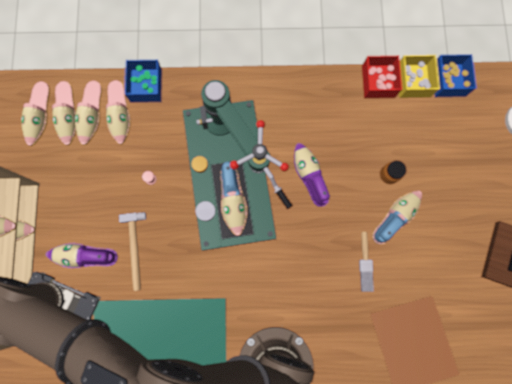

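View pics/side0.png

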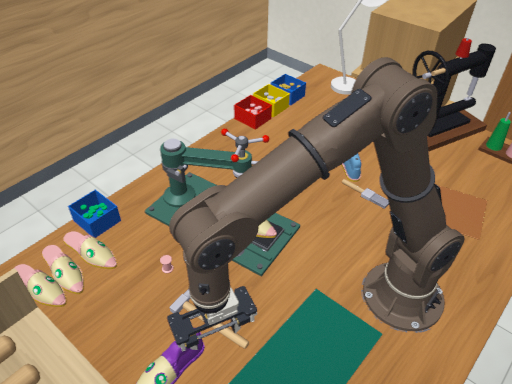

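The top view shows the green press: column top at (215,90), star hub at (260,155) with three red balls (261,124), (236,165), (284,167), and the black handle at (285,197). The shoe is on the bed at (233,205). The lookalikes are the purple mules at (312,175) and (83,256), the mate at (400,215), and four finished mules at the left. The side view shows the same arm, swung away.

```bash
cat >> h.py <<'E'
def blobs(m,minA=15):
    n,l,s,c=cv2.connectedComponentsWithStats(m.astype(np.uint8))
    return [(l==i,c[i],s[i,4]) for i in range(1,n) if s[i,4]>=minA]
def ray(uv,c,z):
    K=np.array(c['camera_matrix']);R=cv2.Rodrigues(np.array(c['rotation']))[0]
    r=R@np.array([(uv[0]-K[0,2])/K[0,0],-(uv[1]-K[1,2])/K[1,1],-1]);o=np.array(c['origin'])
    return o+r*(z-o[2])/r[2]
def balls(p,c,z,box=(180,90,330,230)):
    h=cv2.cvtColor(p,cv2.COLOR_RGB2HSV);m=((h[...,0]<6)|(h[...,0]>174))&(h[...,1]>170)&(h[...,2]>100)
    k=np.zeros_like(m);k[box[1]:box[3],box[0]:box[2]]=1
    return [(q[1].round(1),q[2],ray(q[1],c,z)) for q in blobs(m&k,8)]
E
python3 - <<'E'
from h import *
p,d,c=shot('top');P=pts(d,c);z=P[...,2]
for b in balls(p,c,.305): print('ball',b)
reg=np.zeros(z.shape,bool);reg[70:260,170:310]=1
hs=cv2.cvtColor(p,cv2.COLOR_RGB2HSV)
# column top
for m,cc,a in blobs(reg&(abs(z-.264)<.006),30): print('z264',cc,a,P[m].mean(0),ray(cc,c,.264))
# base plate: green low
g=reg&(abs(z-.018)<.006)
for m,cc,a in blobs(g,200):
    r=cv2.minAreaRect(P[m][:,:2].astype(np.float32));print('base',a,r,cv2.boxPoints(r))
g2=reg&(abs(z-.055)<.006)
for m,cc,a in blobs(g2,30):
    r=cv2.minAreaRect(P[m][:,:2].astype(np.float32));print('bed',a,r)
bl=reg&(hs[...,2]<60)&(z>.15)&(z<.22)
for m,cc,a in blobs(bl,10): q=P[m];print('handle',cc,a,q.mean(0),q.min(0),q.max(0))
cv2.imwrite('pics/crop.png',cv2.resize(p[70:260,170:330,::-1],None,fx=3,fy=3,interpolation=2))
E
```

```text
ball (array([260.1, 123.3]), np.int32(37), array([0.71953014, 0.04056424, 0.305     ]))
ball (array([233.8, 164.8]), np.int32(40), array([0.59852096, 0.11766346, 0.305     ]))
ball (array([284.2, 166.5]), np.int32(44), array([ 0.59070755, -0.02412837,  0.305     ]))
z264 [215.15241636  91.72862454] 269 [0.83532864 0.17147169 0.26601524] [0.8361936  0.17161905 0.264     ]
base 483 ((0.8462654948234558, 0.055230580270290375), (0.16821792721748352, 0.07263637334108353), 32.37678146362305) [[ 0.7557839   0.04086387]
 [ 0.7946795  -0.02048082]
 [ 0.9367471   0.06959729]
 [ 0.89785147  0.13094197]]
base 2268 ((0.7134220600128174, 0.18580090999603271), (0.3631427586078644, 0.19783584773540497), 7.496535778045654) [[0.52049714 0.2601844 ]
 [0.5463081  0.06403953]
 [0.906347   0.11141741]
 [0.880536   0.3075623 ]]
base 2036 ((0.5311205983161926, 0.1300366222858429), (0.2799464762210846, 0.25947439670562744), 7.645164966583252) [[ 0.37513164  0.23999888]
 [ 0.40965155 -0.01716906]
 [ 0.6871096   0.02007437]
 [ 0.6525897   0.2772423 ]]
bed 42 ((0.6619851589202881, 0.2448578178882599), (0.041538
[... 384 characters left out ...]
852644443511963)
bed 240 ((0.5047544836997986, 0.22373199462890625), (0.06078045442700386, 0.06181749328970909), 89.21932220458984)
handle [211.10526316 109.94736842] 19 [0.79947326 0.18840685 0.21106572] [0.79542475 0.17646399 0.20184502] [0.80883118 0.20412826 0.21884058]
handle [214.         115.21428571] 14 [0.79523072 0.18210419 0.17633105] [0.79272961 0.17218887 0.16483518] [0.79853335 0.19219585 0.18696484]
handle [204.95 125.35] 20 [0.75335869 0.20872587 0.20033928] [0.75164918 0.20370571 0.17244481] [0.7545398  0.21415868 0.21975612]
handle [283.92857143 198.91666667] 84 [ 0.51649277 -0.02983377  0.19613227] [ 0.49131546 -0.04779639  0.18759291] [ 0.54123642 -0.01268622  0.20472216]
```

View pics/crop.png

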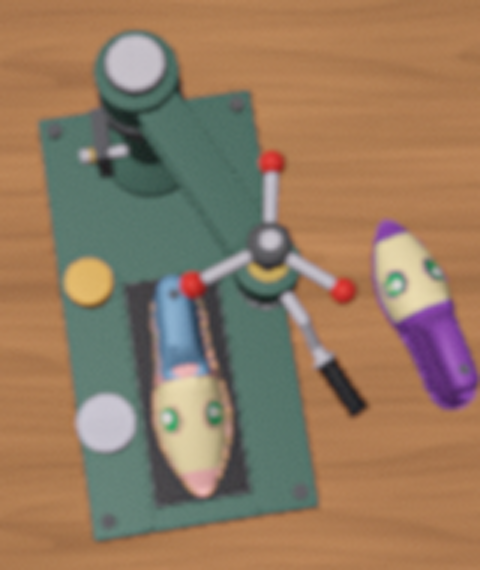

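The crop confirms the choice: column, beam, three red balls and black handle belong to the one green press, with the yellow/blue shoe on the bed. From it I get column C≈(0.836,0.172), press yaw≈0.133, swing≈0.43 rad and home grip≈(0.461,0.122). I'll move to the handle's -y side with the fingers shut, tool y roughly tangential, and work out the hub height in the same step.

Run:
```python
from h import *
D=np.load('top0.npz');p,d=D['p'],D['d'];c=imaging.camera_params('top');P=pts(d,c);z=P[...,2]
for u,v in((260,123),(234,165),(284,166)): print(np.nanmax(z[v-2:v+3,u-2:u+3]))
m=z[145:165,250:270];print('hubtop',np.percentile(m,[90,95,99]))
print('purple max', z[140:210,293:330].max())
p,d,s=shot('side');P=pts(d,s)
for b in balls(p,s,.3,(210,120,280,165)): print(b[:2],P[int(b[0][1])-1,int(b[0][0])])
```

```text
0.31630913506920266
0.31600950071013134
0.3153860372904631
hubtop [0.31968466 0.32160116 0.32422345]
purple max 1.4689530528593655
(array([253.3, 122.6]), np.int32(148)) [ 0.92687164 -0.35226103  0.04300708]
(array([223.7, 131.3]), np.int32(29)) [0.72019222 0.04189199 0.31025741]
(array([265.3, 138.2]), np.int32(37)) [ 0.58929829 -0.02186692  0.31047574]
(array([234.1, 157.9]), np.int32(43)) [0.59714947 0.12056129 0.31273561]
```

Request:
apply_moves([
  [0, 0.5, -0.9, 0.2, 0.37],
  [0, 0.5, -0.9, 0.2, 0.37],
  [0, 0.5, -0.9, 0.1, 0.37],
  [0, 0.4, -0.9, 0, 0.37],
  [0, 0.4, -0.9, 0, 0.04],
  [0, 0.4, -0.9, 0, 0],
  [0, 0.3, -0.9, 0, 0],
  [0, 0.3, -0.9, 0, 0],
  [0, 0.2, -0.9, 0, 0],
  [0, 0.1, -0.9, 0, 0],
  [0, 0, -0.9, 0, 0],
  [0, 0, -0.9, 0, 0],
])

```text
clock: 1.7
position: [0.4615, -0.0722, 0.2566]
ee_rot: [-0.537, 3.095, 0.0]
force: [2.3, 0.1, 0.2]
width: 0.003
gripper_force: 0.0
```

Ball tops read 0.316, so the hub is about 0.301 high and star about 1.67 (consistent with the arm angles). It needs about 8.3 rad more. Next I lower beside the handle.

Request:
apply_moves([
  [0, 0.3, -0.4, 0, 0],
  [0, 0.8, 0, 0, 0],
  [0, 0, 0, -0.5, 0],
  [0, 0, 0, -0.5, 0],
  [0, 0, 0, -0.5, 0],
  [0, 0, 0, 0, 0],
])

```text
clock: 2.45
position: [0.5261, -0.0942, 0.1647]
ee_rot: [0.536, -3.091, -0.002]
force: [0.1, -0.2, -0.1]
width: 0.004
gripper_force: 0.0
```

Request:
apply_moves([
  [0, -0.06, 0.24, 0, 0],
  [0, -0.06, 0.23, 0, 0],
  [0, -0.14, 0.24, 0, 0],
  [0, -0.14, 0.24, 0, 0],
  [0, -0.14, 0.24, 0, 0],
  [0, -0.15, 0.25, 0, 0],
  [0, -0.15, 0.25, 0, 0],
  [0, -0.1, 0.27, 0, 0],
  [0, -0.1, 0.27, 0, 0],
  [0, -0.1, 0.27, 0, 0],
])

```text
clock: 3.7
position: [0.4603, 0.0566, 0.1674]
ee_rot: [-0.537, 3.092, -0.0]
force: [4.9, -3.5, 0.6]
width: 0.005
gripper_force: 2.4
```

Request:
apply_moves([
  [0, -0.06, 0.18, 0, 0],
  [0, -0.05, 0.16, 0, 0],
  [0, -0.04, 0.14, 0, 0],
  [0, -0.02, 0.1, 0, 0],
  [0, 0, 0.05, 0, 0],
  [0, 0, 0.05, 0, 0],
])

```text
clock: 4.45
position: [0.4498, 0.0902, 0.167]
ee_rot: [0.529, -3.096, 0.011]
force: [4.4, -33.1, 10.2]
width: 0.002
gripper_force: 17.4
```

Force rose to 33 N at the predicted stop position. Backing off, going up, and checking from above.

Request:
apply_moves([
  [0, 0, -0.3, 0, 0],
  [0, -0.2, -0.5, 0, 0],
  [0, -0.3, 0, 0.7, 0],
  [0, 0, 0, 0.8, 0],
  [0, 0, 0, 0.8, 0],
  [0, 0, 0, 0.4, 0],
  [0, 0, 0, 0, 0],
])

```text
clock: 5.32
position: [0.4193, 0.0494, 0.33]
ee_rot: [-0.539, 3.092, 0.002]
force: [0.3, 0.1, -0.3]
width: 0.003
gripper_force: 0.0
```

Run:
```python
from h import *
p,d,c=shot('top');cv2.imwrite('pics/t1.png',cv2.resize(p[70:290,150:350,::-1],None,fx=2.5,fy=2.5))
for b in balls(p,c,.301): print(b)
P=pts(d,c);p,d,s=shot('side');P=pts(d,s)
for b in balls(p,s,.301,(190,120,280,200)): print(b,P[int(b[0][1]),int(b[0][0])])
```

```text
(array([239.1, 139. ]), np.int32(35), array([0.67514663, 0.10166364, 0.301     ]))
(array([195.9, 165.9]), np.int32(34), array([0.59851926, 0.22480204, 0.301     ]))
(array([253.3, 122.7]), np.int32(150), array([ 0.68009885, -0.06765355,  0.301     ])) [ 0.92772371 -0.35330594  0.03667689]
(array([220.6, 145.2]), np.int32(31), array([0.67738362, 0.0986208 , 0.301     ])) [0.67089021 0.10750093 0.31050382]
(array([254.9, 164. ]), np.int32(41), array([0.53167884, 0.09580538, 0.301     ])) [0.52617341 0.10646364 0.31079287]
(array([210.9, 174.3]), np.int32(50), array([0.60033057, 0.22114017, 0.301     ])) [0.59775095 0.22698202 0.30762681]
```

View pics/t1.png

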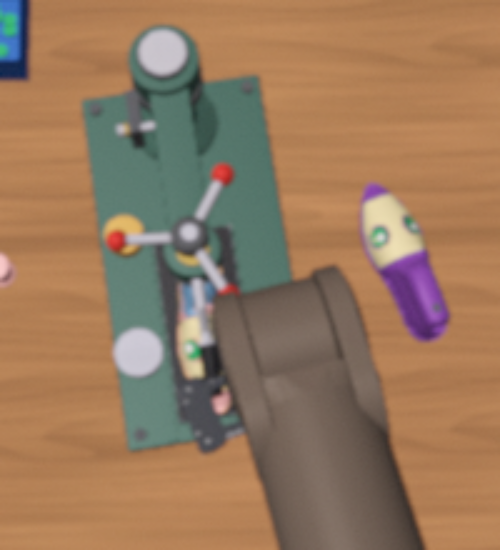

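The picture shows the arm home: beam straight from the column (163,52) to the hub (188,235), red balls at (222,174), (116,240) and (230,292). The hub is at about (0.600,0.141) and the arms point at −28°, 90° and 210°. I'll enter behind the 210° arm, at about 265° and r≈60 mm.

Request:
apply_moves([
  [0, 0.4, 0, 0.25, 0],
  [0, 0.7, 0.1, 0, 0],
  [0, 0.7, 0.1, 0, 0],
  [0, 0.7, 0.2, 0, 0],
  [0, 0.43, 0.13, 0, 0],
  [0, 0, 0, 0, 0],
  [0, 0, 0, -0.5, 0],
  [0, 0, 0, -0.5, 0],
  [0, 0, 0, 0, 0],
])

```text
clock: 6.55
position: [0.5924, 0.0798, 0.2809]
ee_rot: [0.536, -3.089, 0.0]
force: [-0.6, 0.2, 0.3]
width: 0.004
gripper_force: 0.0
```

Run:
```python
import numpy as np
t=np.radians(265)-.25*np.arange(40)
X=.6+.06*np.cos(t);Y=.141+.06*np.sin(t)
for i in range(39): print(i,round(np.degrees(t[i+1])%360),X[i+1].round(3),Y[i+1].round(3),round((X[i+1]-X[i])/.06,2),round((Y[i+1]-Y[i])/.06,2))
```

```text
0 251 0.58 0.084 -0.24 0.05
1 236 0.567 0.091 -0.22 0.11
2 222 0.555 0.101 -0.19 0.16
3 208 0.547 0.113 -0.14 0.2
4 193 0.542 0.127 -0.09 0.23
5 179 0.54 0.142 -0.03 0.25
6 165 0.542 0.157 0.04 0.25
7 150 0.548 0.171 0.1 0.23
8 136 0.557 0.183 0.15 0.2
9 122 0.568 0.192 0.19 0.16
10 107 0.582 0.198 0.23 0.1
11 93 0.597 0.201 0.25 0.04
12 79 0.612 0.2 0.25 -0.02
13 64 0.626 0.195 0.24 -0.08
14 50 0.638 0.187 0.21 -0.13
15 36 0.649 0.176 0.17 -0.18
16 21 0.656 0.163 0.12 -0.22
17 7 0.66 0.148 0.06 -0.24
18 353 0.66 0.134 0.0 -0.25
19 339 0.656 0.119 -0.06 -0.24
20 324 0.649 0.106 -0.12 -0.22
21 310 0.638 0.095 -0.17 -0.18
22 296 0.626 0.087 -0.21 -0.13
23 281 0.612 0.082 -0.24 -0.08
24 267 0.597 0.081 -0.25 -0.02
25 253 0.582 0.084 -0.25 0.04
26 238 0.568 0.09 -0.23 0.1
27 224 0.557 0.099 -0.19 0.16
28 210 0.548 0.111 -0.15 0.2
29 195 0.542 0.125 -0.1 0.23
30 181 0.54 0.14 -0.04 0.25
31 167 0.542 0.155 0.03 0.25
32 152 0.547 0.169 0.09 0.23
33 138 0.555 0.181 0.14 0.2
34 124 0.567 0.191 0.19 0.16
35 109 0.58 0.198 0.22 0.11
36 95 0.595 0.201 0.24 0.05
37 81 0.61 0.2 0.25 -0.01
38 66 0.624 0.196 0.24 -0.07
```

Request:
apply_moves([
  [0, -0.2, 0.06, 0, 0],
  [0, -0.21, 0.11, 0, 0],
  [0, -0.19, 0.16, -0.01, 0],
  [0, -0.14, 0.2, -0.01, 0],
  [0, -0.09, 0.23, -0.01, 0],
  [0, -0.03, 0.25, -0.01, 0],
  [0, 0.04, 0.25, -0.01, 0],
])

```text
clock: 7.42
position: [0.5451, 0.1551, 0.2813]
ee_rot: [-0.536, 3.095, -0.002]
force: [0.8, -6.0, 0.1]
width: 0.01
gripper_force: 2.1
```

Run:
```python
from h import *
p,d,c=shot('top')
for b in balls(p,c,.298): print(b)
p,d,s=shot('side');P=pts(d,s);cv2.imwrite('pics/s2.png',cv2.resize(p[100:260,140:320,::-1],None,fx=3,fy=3))
for b in balls(p,s,.298,(190,120,280,200)): print(b,P[int(b[0][1]),int(b[0][0])])
```

```text
(array([255.2, 166.7]), np.int32(26), array([0.59357392, 0.05741446, 0.298     ]))
(array([259.1, 122.2]), np.int32(64), array([ 0.66949526, -0.08624064,  0.298     ])) [ 0.91734876 -0.38255337  0.02608715]
(array([204.9, 155.9]), np.int32(40), array([0.67925281, 0.16874418, 0.298     ])) [0.67551883 0.17562692 0.30803907]
(array([232.1, 181.3]), np.int32(18), array([0.53276943, 0.19936303, 0.298     ])) [0.53014323 0.20225699 0.30293617]
```

View pics/s2.png

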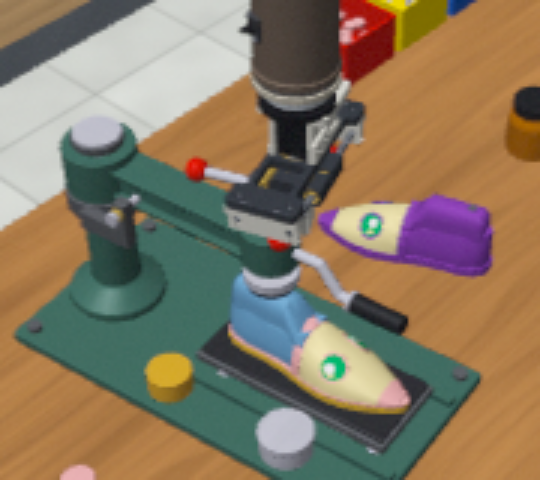

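The picture shows the pad centred above the blue last, the finger behind the star arm, and the shoe untouched. The pushed arm is now at about 140°, so star is about 2.9. Continuing round.

Request:
apply_moves([
  [0, 0.1, 0.23, -0.01, 0],
  [0, 0.15, 0.2, -0.01, 0],
  [0, 0.19, 0.16, -0.01, 0],
  [0, 0.23, 0.1, -0.01, 0],
  [0, 0.25, 0.04, -0.01, 0],
  [0, 0.25, -0.02, -0.01, 0],
  [0, 0.24, -0.08, -0.01, 0],
  [0, 0.21, -0.13, -0.01, 0],
])

```text
clock: 8.52
position: [0.6418, 0.1877, 0.2752]
ee_rot: [0.54, -3.092, -0.004]
force: [-4.9, 2.0, -0.2]
width: 0.004
gripper_force: 2.1
```

Run:
```python
from h import *
p,d,c=shot('top')
for b in balls(p,c,.293): print(b)
p,d,s=shot('side');P=pts(d,s)
for b in balls(p,s,.293,(190,120,280,200)): print(b,P[int(b[0][1]),int(b[0][0])])
```

```text
(array([254.6, 165.5]), np.int32(36), array([0.59840591, 0.05878522, 0.293     ]))
(array([253.3, 122.6]), np.int32(148), array([ 0.6877845 , -0.07617912,  0.293     ])) [ 0.92274445 -0.34752583  0.04206678]
(array([248.3, 151.5]), np.int32(35), array([0.59467997, 0.05554731, 0.293     ])) [0.58713685 0.06547212 0.30500382]
(array([234.6, 180.2]), np.int32(50), array([0.53427114, 0.18652064, 0.293     ])) [0.52808257 0.19565004 0.30371186]
```

Arm C is at about 25°, so star is about 4.9. Continuing over the column side, where the push acts away from the stop, so gently.

Request:
apply_moves([
  [0, 0.17, -0.18, -0.01, 0],
  [0, 0.12, -0.22, -0.01, 0],
  [0, 0.06, -0.24, -0.01, 0],
  [0, 0, -0.25, -0.01, 0],
  [0, -0.06, -0.24, -0.01, 0],
  [0, -0.12, -0.22, -0.01, 0],
  [0, -0.17, -0.18, -0.01, 0],
  [0, -0.21, -0.13, -0.01, 0],
  [0, -0.24, -0.08, -0.01, 0],
])

```text
clock: 9.75
position: [0.6171, 0.0825, 0.2712]
ee_rot: [-0.538, 3.09, 0.002]
force: [6.2, 4.1, -1.2]
width: 0.005
gripper_force: 3.0
```

Run:
```python
from h import *
p,d,c=shot('top')
for b in balls(p,c,.288): print(b)
p,d,s=shot('side');P=pts(d,s)
cv2.imwrite('pics/s3.png',cv2.resize(p[100:260,140:320,::-1],None,fx=3,fy=3))
for b in balls(p,s,.288,(190,120,280,200)): print(b,P[int(b[0][1]),int(b[0][0])])
```

```text
(array([216.3, 139.3]), np.int32(29), array([0.67965163, 0.16762393, 0.288     ]))
(array([207.9, 187.3]), np.int32(38), array([0.53876616, 0.19239055, 0.288     ]))
(array([263.1, 121.3]), np.int32(21), array([ 0.67160894, -0.11081272,  0.288     ])) [ 0.91616225 -0.4092992   0.01800217]
(array([251. , 153.9]), np.int32(36), array([0.58406604, 0.05440342, 0.288     ])) [0.57661113 0.06285728 0.3008364 ]
(array([206.1, 156.9]), np.int32(37), array([0.68189322, 0.16170753, 0.288     ])) [0.67634321 0.16680866 0.29808414]
(array([231.5, 181.5]), np.int32(52), array([0.54113075, 0.19319712, 0.288     ])) [0.53805969 0.19843025 0.29551126]
```

View pics/s3.png

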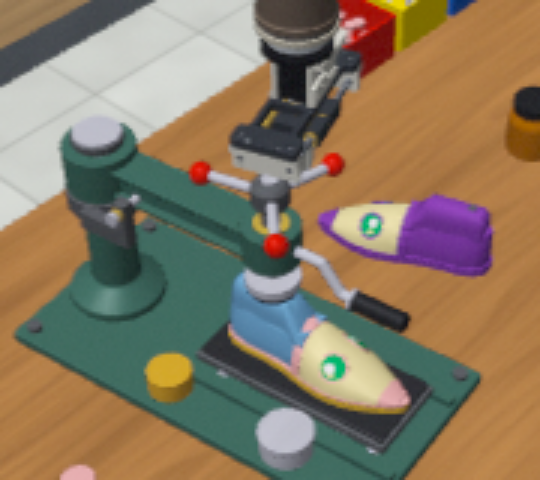

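The picture shows the pad just above the last, balls at (200,173), (333,163) and (275,245), and the arm still home. Arm C is at about 257°, so star is about 7.1 and contact is 0.8 rad away. Next I push on the handle side.

Request:
apply_moves([
  [0, -0.25, -0.02, -0.01, 0],
  [0, -0.25, 0.04, -0.01, 0],
  [0, -0.23, 0.1, -0.01, 0],
  [0, -0.19, 0.16, -0.01, 0],
  [0, -0.15, 0.2, -0.01, 0],
  [0, -0.1, 0.23, -0.01, 0],
  [0, -0.04, 0.25, -0.01, 0],
  [0, 0.03, 0.25, -0.01, 0],
])

```text
clock: 10.85
position: [0.5456, 0.1514, 0.2657]
ee_rot: [0.533, -3.096, 0.005]
force: [0.3, -7.1, 1.1]
width: 0.004
gripper_force: 2.7
```

```bash
cat > m.py <<'E'
from h import *
p,d,c=shot('top')
H=np.array([.6,.139])
for b in balls(p,c,.282): r=b[2][:2]-H;print(b[0],b[2].round(3),np.degrees(np.arctan2(r[1],r[0])).round(1)%360)
p,d,s=shot('side');P=pts(d,s)
for b in balls(p,s,.282,(190,130,280,200)): r=b[2][:2]-H;print(b[0],b[2].round(3),np.degrees(np.arctan2(r[1],r[0])).round(1)%360)
E
python3 m.py
```

```text
[256.2 167.2] [0.596 0.054 0.282] 267.2
[205.1 159.8] [0.679 0.169 0.282] 20.9
[232.8 184.6] [0.533 0.196 0.282] 139.4
```

Star is about 9.15. I need about 0.8 rad more.

Request:
apply_moves([
  [0, 0.09, 0.23, -0.01, 0],
  [0, 0.14, 0.2, -0.01, 0],
  [0, 0.19, 0.16, -0.01, 0],
  [0, 0, 0, 0, 0],
])

```text
clock: 11.45
position: [0.5712, 0.1869, 0.2632]
ee_rot: [0.534, -3.095, 0.004]
force: [1.4, -5.6, -0.1]
width: 0.003
gripper_force: 2.0
```

```bash
python3 m.py
```

```text
[233.2 138.6] [0.683 0.119 0.282] 346.4
[247.3 185.3] [0.544 0.081 0.282] 225.9
[214.1 152.1] [0.685 0.122 0.282] 348.7
[255.6 164.1] [0.544 0.078 0.282] 227.6
```

Request:
apply_moves([
  [0, 0.14, 0.07, 0, 0],
  [0, 0, 0, 0, 0],
  [0, -0.25, -0.15, 0, 0],
  [0, -0.1, -0.1, 0, 0],
  [0, 0, 0, 0.5, 0],
  [0, 0, 0, 0.7, 0],
  [0, 0, 0, 0.7, 0],
  [0, -0.8, 0.2, 0.3, 0],
  [0, -0.9, 0.5, 0, 0],
  [0, -0.8, 0.8, 0, 0],
  [0, -0.5, 0.9, 0, 0],
  [0, 0, 0.9, 0, 0],
])

```text
clock: 13.05
position: [0.3792, 0.3747, 0.3971]
ee_rot: [-0.541, 3.093, 0.004]
force: [1.1, 0.2, 0.6]
width: 0.006
gripper_force: 0.0
```

```bash
cat >> m.py <<'E'
p,d,c=shot('top');a=p[70:270,150:350]
q,d,s=shot('side');b=q[100:260,140:320]
P=pts(d,s)
# bed/pad geometry: handle and column, last
cv2.imwrite('pics/fin.png',np.hstack([cv2.resize(a,(400,400)),cv2.resize(b,(400,400))])[:,:,::-1])
D=np.load('side0.npz')
E
python3 m.py
```

```text
[237.7 140. ] [0.678 0.106 0.282] 337.0
[197.9 169.9] [0.591 0.221 0.282] 96.0
[244.2 188.5] [0.535 0.09  0.282] 216.9
[256.4 166.7] [0.534 0.086 0.282] 219.0
[211.8 179.9] [0.596 0.223 0.282] 92.7
```

View pics/fin.png

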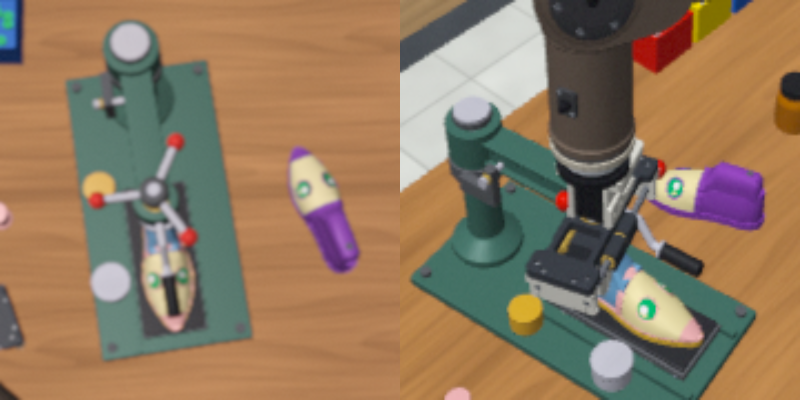

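The picture shows the arm home with the handle (170,290) in line over the shoe, the hand clear, and everything else in place. Star is about 9.93, i.e. about 5 mm of sink. A quick numeric check of the handle and bed height comes next.

Run:
```python
from h import *
def bed(p,P):
    hs=cv2.cvtColor(p,cv2.COLOR_RGB2HSV);x=np.array([.9912,.1323]);y=np.array([-x[1],x[0]])
    r=P[...,:2]-np.array([.598,.14]);a=r@x;b=r@y
    m=(hs[...,2]<75)&(a>-.175)&(a<-.06)&(abs(b)>.044)&(abs(b)<.052)&(abs(P[...,2]-.052)<.015)
    h=(hs[...,2]<60)&(a>-.19)&(a<-.08)&(P[...,2]>.16)&(abs(b)<.06)
    return m.sum(),np.median(P[m][:,2]),h.sum(),a[h].mean() if h.any() else 0,b[h].mean() if h.any() else 0
c=imaging.camera_params('top');D=np.load('top0.npz');print(bed(D['p'],pts(D['d'],c)))
p,d,c=shot('top');print(bed(p,pts(d,c)))
```

```text
(np.int64(66), np.float64(0.055107422932734185), np.int64(0), 0, 0)
(np.int64(39), np.float64(0.048909597193380394), np.int64(74), np.float64(-0.13667130805158284), np.float64(-0.0035479164289433057))
```

```bash
python3 -c "
from cell import arm,observe
print(observe()['force']);print(arm.sign_off())"
```

```text
[-0.07393606 -0.45729757  0.3966996 ]
the job is handed in; nothing more can be done
None
```

The job is handed in: the swing arm is home (handle about 4 mm off its place), the star is at about 9.9 rad by my estimate, the bed measured about 5–6 mm down, and the hand is clear; sign-off reported no verdict.

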